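Find the tired spring mount and fold its tag down

TASK

The stone slab has been lifted off the balance table's three spring mounts. With the fingertips, press the mounts' black pads gently a few millimetres down to feel which spring is the softest, then push that mount's yellow tag down flat onto its shelf to mark it for replacement. Leave the other two tags standing up and the loose things where they are, and finish clear of everything.

Things in the scene. Friction and masses are not known exactly. Their poses are not given: they have to be found in the camera images.
- mount_1: one of three outwardly identical spring mounts on the grey base plate: 68 mm round flange, dark steel cup 50 mm across (to 20 mm above the origin), coil spring, round pad on top. Origin: centre of the flange's underside, 18 mm above the bench; z up; +y points from the mount's axis to its tag. Which mount holds the soft spring unit changes every time and is not told
- pad_top_1 (a point): centre of the top of mount 1's unpressed pad (the point itself stays): on the mount's axis, 55 mm above its origin, 73 mm above the bench. Pad: level steel cap 47 mm across, 16 mm high, faced with 44 mm black rubber. Goes straight down up to 12 mm to a hard stop, springs back. Starts to move at 0.6 N; 7 mm down takes about 5 N on the soft one, 11 to 14 N on the others
- tag_1_edge (a point): middle of the free edge of mount 1's tag, a yellow flap 44 mm wide, 55 long, 2.5 thick, hinged on a level line parallel to the mount's x, 42 mm along its +y and 20.5 mm above its origin; slopes up and away from the pad. Folded down it lies level on a steel shelf, out to 97 mm from the mount's axis, upper face 22 mm above the mount's origin (40 mm above the bench)
- tag_1 (a joint): angle that tag is folded down, rad: 0 = sloping up at 50 degrees, 0.87 = lying level on its shelf (its stop). A stiff hinge: it takes about 1 N at the free edge and stays where it is left
- mount_2: one of three outwardly identical spring mounts on the grey base plate: 68 mm round flange, dark steel cup 50 mm across (to 20 mm above the origin), coil spring, round pad on top. Origin: centre of the flange's underside, 18 mm above the bench; z up; +y points from the mount's axis to its tag. Which mount holds the soft spring unit changes every time and is not told
- pad_top_2 (a point): centre of the top of mount 2's unpressed pad (the point itself stays): on the mount's axis, 55 mm above its origin, 73 mm above the bench. Pad: level steel cap 47 mm across, 16 mm high, faced with 44 mm black rubber. Goes straight down up to 12 mm to a hard stop, springs back. Starts to move at 0.6 N; 7 mm down takes about 5 N on the soft one, 11 to 14 N on the others
- tag_2_edge (a point): middle of the free edge of mount 2's tag, a yellow flap 44 mm wide, 55 long, 2.5 thick, hinged on a level line parallel to the mount's x, 42 mm along its +y and 20.5 mm above its origin; slopes up and away from the pad. Folded down it lies level on a steel shelf, out to 97 mm from the mount's axis, upper face 22 mm above the mount's origin (40 mm above the bench)
- tag_2 (a joint): angle that tag is folded down, rad: 0 = sloping up at 50 degrees, 0.87 = lying level on its shelf (its stop). A stiff hinge: it takes about 1 N at the free edge and stays where it is left
- mount_3: one of three outwardly identical spring mounts on the grey base plate: 68 mm round flange, dark steel cup 50 mm across (to 20 mm above the origin), coil spring, round pad on top. Origin: centre of the flange's underside, 18 mm above the bench; z up; +y points from the mount's axis to its tag. Which mount holds the soft spring unit changes every time and is not told
- pad_top_3 (a point): centre of the top of mount 3's unpressed pad (the point itself stays): on the mount's axis, 55 mm above its origin, 73 mm above the bench. Pad: level steel cap 47 mm across, 16 mm high, faced with 44 mm black rubber. Goes straight down up to 12 mm to a hard stop, springs back. Starts to move at 0.6 N; 7 mm down takes about 5 N on the soft one, 11 to 14 N on the others
- tag_3_edge (a point): middle of the free edge of mount 3's tag, a yellow flap 44 mm wide, 55 long, 2.5 thick, hinged on a level line parallel to the mount's x, 42 mm along its +y and 20.5 mm above its origin; slopes up and away from the pad. Folded down it lies level on a steel shelf, out to 97 mm from the mount's axis, upper face 22 mm above the mount's origin (40 mm above the bench)
- tag_3 (a joint): angle that tag is folded down, rad: 0 = sloping up at 50 degrees, 0.87 = lying level on its shelf (its stop). A stiff hinge: it takes about 1 N at the free edge and stays where it is left
- base: fixed grey steel base plate of the balance table, 300 (its x) by 420 (its y) mm, top 18 mm above the bench; origin at its centre, on the bench. On it: the three mounts, a wrench, an amber bottle, a rubber washer. One mount holds a tired spring unit (soft_spring with soft_pad), the other two hold firm ones (firm_a, firm_b)
- wrench: loose open-ended wrench 130 mm long lying on the base plate; origin under its middle, x along it
- amber_bottle: loose amber dropper bottle, 27 mm across, 50 mm tall, standing on the base plate between the mounts; origin at its underside
- spare_washer: loose rubber washer, 40 mm across, 6 mm thick, lying on the base plate; origin at its underside
- red_bottle: loose red pigment bottle, 32 mm across, 55 mm tall, on the bench to the right; origin at its underside
- blue_bottle: loose blue pigment bottle, 32 mm across, 55 mm tall, on the bench to the left; origin at its underside
- small_beaker: loose small glass beaker, 60 mm across, 60 mm tall, on the bench to the left; origin at its underside
- spatula: loose spatula 170 mm long lying on the bench to the right; x along it

How it is judged:
By the outcome, as a careful person would: the job done as asked, in the order asked, and still so for the second after the job is handed in, with the robot touching nothing.
It also fails if it takes over 51 s, if anything falls off the work surface, if the arm or the gripper's body presses on something with over 40 N, if the wrist force passes 120 N, or if a joint passes its speed limit or range.

ROBOT

A 7-joint arm with a two-finger parallel gripper is mounted at the origin on the work surface. World frame = base frame: x ahead of the robot, y to its left, z up, the work surface at z = 0. Lengths are in m, angles in rad, forces in N, time in s.
With the tool pointing down it reaches from about 0.4 to 0.85 m from the base axis. Payload 4.5 kg.
Tool frame: the origin (TCP) lies midway between the tips of the shut fingers; the grasp point (between the pads) lies 19 mm behind it; z points along the fingers, y is the line along which they close (so a half turn about z gives the same grasp; the last joint's range is limited). The gripper opens to 88 mm and grips with 3 to 60 N. Pads are 18 mm wide; open, the fingers measure 123 mm over their backs; the gripper's body (75 mm by 187 mm) begins 45 mm behind the grasp point.
Start: joints at [-1.316, 0.689, -0.195, 1.565, 0.157, 0.902, -0.215], TCP at [0.137, 0.61, 0.239] pointing down, gripper open.
Joint ranges: [-3.01, 3.01], [-0.46, 2.08], [-1.47, 1.51], [0.13, 2.56], [-1, 4.14], [0.04, 2.09], [-2.66, 2.66]. Speed limits (rad/s): [2.57, 2.57, 3.14, 3.14, 3.14, 3.14, 3.14].

INTERFACE

Orientations are given as a unit quaternion [x, y, z, w].
In Python, from plant import r gives the robot as it stands.
- The arm moves only by the tool carry_out, never from a script. Its argument "plan" is a list of rows, each an object with "rot": the turn, a rotation vector about the tool's x, y, z in rad, a list of three; "xyz": the shift along the tool's x, y, z in m, a list of three; "grip": the closure in counts, from 0 (fully open) to 255 (shut). In form: [{"rot": [wx, wy, wz], "xyz": [dx, dy, dz], "grip": grip}, ...]. A call has 1 to 8 rows; each row is the pose to reach, as a shift and turn from the pose commanded when the call began, along the tool's axes at that moment; what a row does not reach only later rows make up. A row lasts 1/12 s, in which the tool goes at most 41.7 mm and 7.16 degrees, less where a joint would pass 70% of its speed; a pose out of reach is approached as far as the arm can. A call with a gripper value outside its range is refused whole. The fingers move at their own pace and stop on an object; "squeeze" is the grip in N (left out, the last holds). Time passes only in rows, so rows that repeat a pose let the fingers close. It gives the time, the measured TCP pose, the force, the opening and the grip force at its end, in the units of the state.
- r.get_state(): the state, without advancing time (a new reading comes with each control period).
- r.snapshot(name): name is "scene" or "top" or "wrist"; returns the picture (480x640x3 uint8, red, green, blue); there is no depth.
- r.camera_params(name): a dict with "fx", "fy", "cx", "cy" (pixels), "position" and "attitude" of the camera in the world; the wrist camera has in their place "hand_eye" (4x4, takes a point from camera to tool coordinates, whose origin is the TCP and whose axes are the flange's). Camera axes: x right, y down, z forward; pixel columns grow to the right and rows downward; lengths in m; the calibration is good to about 2 mm. A picture is of the moment at which its call begins: read the wrist's pose just before it. camera_params takes no time and is no camera call.
- r.finish_job(): hands the job in; it is judged then, once.
The state is a dict: "clock": time; "q": joint angles; "qd": joint speeds; "joint_torque": joint torques, N m; "tool_pos": TCP position; "eef_rot": TCP orientation; "contact_force": force on the tool from outside, world axes, zero at the start; "moment": the same for the moment, N m; "opening": opening from 0.0 (shut) to 1.0 (fully open); "finger_force": force on a finger pad.
Only numpy, scipy, OpenCV 4.12 (cv2) and the standard library are available. Lean on these libraries where they do the work, as an engineer would, in place of code of your own. Each camera call takes 0.05 s, during which the arm holds its last target. There are 200 camera calls.

## Working session

There is one attempt and no reset: what is moved stays moved. The work goes in short steps, Python scripts to look and compute and a tool call to move; the robot and the scene stay as the last step left them, time stands still between calls to the robot, and variables do not carry over. Pictures are saved under pics/ and viewed, at most 10 in all, crops included, and the job is handed in when it is done.

Besides the shell and the picture viewer there is one more tool, called in YAML: its name, and indented under it one key for each argument. carry_out: Moves the arm, as the interface text tells. Its arguments: {"type":"object","properties":{"plan":{"type":"array"},"squeeze":{"type":"number"}},"required":["plan"]}

```bash
ls; mkdir -p pics; python3 - <<'E'
from plant import r
import cv2,numpy as np
s=r.get_state();print({k:np.round(v,3).tolist() for k,v in s.items()})
for n in("scene","top"):
    p=r.camera_params(n);print(n,p)
    im=r.snapshot(n);cv2.imwrite(f"pics/{n}0.png",im[:,:,::-1])
print(r.camera_params("wrist"))
E
```

```text
pics
{'clock': 0.0, 'q': [-1.316, 0.69, -0.195, 1.566, 0.157, 0.902, -0.215], 'qd': [0.0, 0.0, -0.002, 0.001, 0.001, -0.0, -0.0], 'joint_torque': [-0.0, -52.758, -1.267, -15.343, -0.053, 0.007, 0.0], 'tool_pos': [0.137, 0.609, 0.238], 'eef_rot': [0.11, 0.994, -0.001, -0.0], 'contact_force': [-0.045, 0.562, -0.246], 'moment': [-0.013, 0.029, -0.058], 'finger_force': 0.0, 'opening': 0.996}
scene {'fx': 445.1907269283343, 'fy': 445.1907269283343, 'cx': 323.8169151216751, 'cy': 231.53975696827595, 'position': array([1.05807265, 0.09961724, 0.77875063]), 'attitude': array([ 0.59516064,  0.74475767, -0.23896246, -0.18443634])}
top {'fx': 493.92429704212424, 'fy': 493.92429704212424, 'cx': 314.24439724476036, 'cy': 241.94690639261538, 'position': array([ 0.45662815, -0.03822356,  1.09435784]), 'attitude': array([ 0.71281518, -0.69862667,  0.04169391, -0.04557315])}
{'fx': 412.1665855621196, 'fy': 412.1665855621196, 'cx': 321.5529792679928, 'cy': 239.05122895696732, 'hand_eye': array([[ 1.02557295e-03, -9.65715741e-01, -2.59599801e-01,
         6.73995907e-02],
       [ 9.99999192e-01,  1.18536499e-03, -4.58989176e-04,
        -8.73791872e-04],
       [ 7.50973586e-04, -2.59599120e-01,  9.65716176e-01,
        -1.46548854e-01],
       [ 0.00000000e+00,  0.00000000e+00,  0.00000000e+00,
         1.00000000e+00]])}
```

View pics/top0.png

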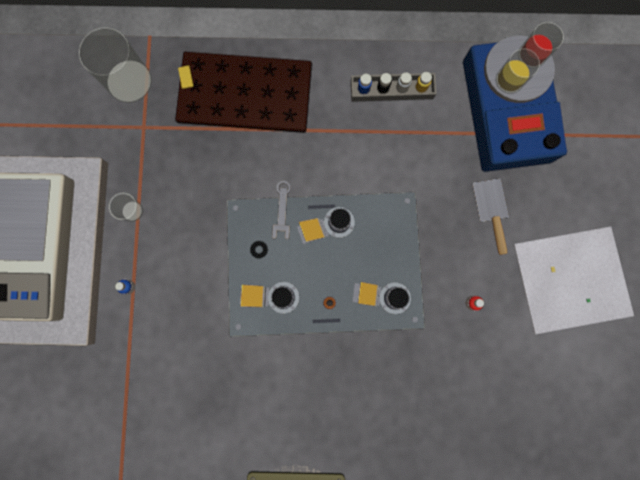

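View pics/scene0.png

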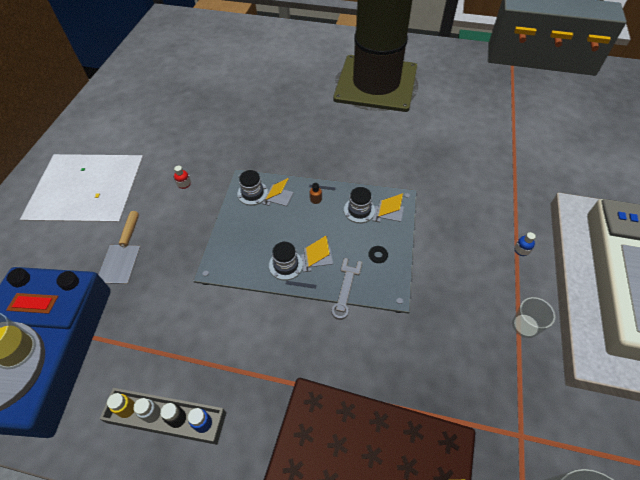

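The top view shows the pads at about (340,219), (283,297) and (397,298), with the yellow tags to the left of each at (312,231), (252,296) and (368,294). The scene view agrees. The arm is out of the way. Next I'll measure them.

```bash
cat > h.py <<'E'
import cv2,numpy as np
from scipy.spatial.transform import Rotation as R
from plant import r
def ray(n,uv,p=None):
    p=p or r.camera_params(n)
    d=np.array([(uv[0]-p['cx'])/p['fx'],(uv[1]-p['cy'])/p['fy'],1])
    return np.array(p['position']),R.from_quat(p['attitude']).apply(d)
def onz(n,uv,z):
    o,d=ray(n,uv);return o+d*(z-o[2])/d[2]
def tri(a,b):
    (o1,d1),(o2,d2)=a,b
    t=np.linalg.lstsq(np.c_[d1,-d2],o2-o1,rcond=None)[0]
    p,q=o1+t[0]*d1,o2+t[1]*d2
    return (p+q)/2,np.linalg.norm(p-q)
def blobs(m,lo,hi):
    n,l,s,c=cv2.connectedComponentsWithStats(m.astype(np.uint8))
    return [(c[i],s[i]) for i in range(1,n) if lo<s[i,4]<hi]
E
python3 - <<'E'
from h import *
T=cv2.imread('pics/top0.png');S=cv2.imread('pics/scene0.png')
def yel(im,x0,x1,y0,y1):
    h=cv2.cvtColor(im,cv2.COLOR_BGR2HSV);m=cv2.inRange(h,(15,120,120),(35,255,255));k=np.zeros_like(m);k[y0:y1,x0:x1]=m[y0:y1,x0:x1];return k
def dark(im,x0,x1,y0,y1,v=38):
    g=im.max(2);k=np.zeros_like(g);k[y0:y1,x0:x1]=(g[y0:y1,x0:x1]<v)*255;return k
mT=yel(T,225,425,190,335);mS=yel(S,200,420,165,310)
for n,m in(('top',mT),('scene',mS)):
    for c,s in blobs(m,60,3000):
        l=[k for k in cv2.findContours(m,0,2)[0] if cv2.pointPolygonTest(k,tuple(map(float,c)),False)>0][0]
        b=cv2.boxPoints(cv2.minAreaRect(l))
        print(n,'tag',c.round(1),s[4],'corners',b.round(1).tolist(),onz(n,c,.060).round(4))
for n,im,w in(('top',T,(225,425,190,335)),('scene',S,(200,420,165,310))):
    for c,s in blobs(dark(im,*w),80,1500):
        print(n,'dark',c.round(1),s,onz(n,c,.073).round(4))
E
```

```text
top tag [311.1 229.3] 372 corners [[298.70001220703125, 222.10000610351562], [315.79998779296875, 215.6999969482422], [323.5, 236.39999389648438], [306.3999938964844, 242.8000030517578]] [ 0.6117 -0.0241  0.06  ]
top tag [367.3 293.6] 345 corners [[357.8999938964844, 303.1000061035156], [360.5, 281.79998779296875], [376.8999938964844, 283.8999938964844], [374.20001220703125, 305.20001220703125]] [ 0.4788 -0.1439  0.06  ]
top tag [251.4 295.6] 439 corners [[240.1999969482422, 305.29998779296875], [241.8000030517578, 284.3999938964844], [262.5, 286.0], [260.8999938964844, 306.8999938964844]] [0.4697 0.0974 0.06  ]
scene tag [277.  188.2] 176 corners [[265.79998779296875, 197.89999389648438], [279.5, 173.3000030517578], [288.3999938964844, 178.1999969482422], [274.70001220703125, 202.89999389648438]] [ 0.4785 -0.1425  0.06  ]
scene tag [390.4 204.4] 320 corners [[374.70001220703125, 202.10000610351562], [402.0, 193.0], [406.5, 206.5], [379.20001220703125, 215.60000610351562]] [0.4702 0.0983 0.06  ]
scene tag [317.2 250.6] 432 corners [[299.0, 251.3000030517578], [325.5, 235.10000610351562], [334.79998779296875, 250.39999389648438], [308.29998779296875, 266.6000061035156]] [ 0.6129 -0.0226  0.06  ]
top dark [339.7 218.3] [331 210  18  18 261] [ 0.6343 -0.0837  0.073 ]
top dark [258.5 249.4] [251 242  16  16 141] [0.5655 0.0844 0.073 ]
top dark [281.5 296.9] [273 288  19  19 278] [0.4682 0.0336 0.073 ]
top dark [398.  297.6] [389 289  19  19 281] [ 0.4716 -0.2056  0.073 ]
scene dark [249.1 178. ] [240 170  19  17 237] [ 0.4745 -0.2039  0.073 ]
scene dark [360.4 195.5] [351 188  20  16 255] [0.4709 0.035  0.073 ]
scene dark [283.7 251.5] [273 242  22  20 326] [ 0.6367 -0.0815  0.073 ]
scene dark [378.  254.4] [369 246  19  17 186] [0.6044 0.0923 0.073 ]
```

```bash
cat >> h.py <<'E'
def go(*tg):
    s=r.get_state();p=np.array(s['tool_pos']);Q=R.from_quat(s['eef_rot'])
    print('t',round(s['clock'],2),'p',p.round(4),'F',np.round(s['contact_force'],2),'rv',(Q.inv()*R.from_quat([.11,.9939,0,0])).as_rotvec().round(3),'open',round(s['opening'],2))
    for t in tg: print(t,'->',Q.inv().apply(np.array(t)-p).round(4))
E
python3 -c "
from h import *
go((.635,-.083,.2),(.635,-.083,.14))"
```

```text
t 0.1 p [0.1368 0.6093 0.238 ] F [-1.35  0.15 -0.52] rv [-0.002  0.    -0.   ] open 1.0
(0.635, -0.083, 0.2) -> [-0.6377 -0.5664  0.039 ]
(0.635, -0.083, 0.14) -> [-0.6377 -0.5663  0.099 ]
```

carry_out:
  plan:
    - {"rot":[0,0,0],"xyz":[-0.026,-0.023,0],"grip":255}
    - {"rot":[0,0,0],"xyz":[-0.057,-0.051,0],"grip":255}
    - {"rot":[0,0,0],"xyz":[-0.088,-0.078,0],"grip":255}
    - {"rot":[0,0,0],"xyz":[-0.119,-0.106,0],"grip":255}
    - {"rot":[0,0,0],"xyz":[-0.15,-0.133,0],"grip":255}
    - {"rot":[0,0,0],"xyz":[-0.181,-0.161,0],"grip":255}
    - {"rot":[0,0,0],"xyz":[-0.212,-0.188,0],"grip":255}
    - {"rot":[0,0,0],"xyz":[-0.243,-0.216,0],"grip":255}
  squeeze: 10

```text
clock: 0.77
tool_pos: [0.3273, 0.3442, 0.2386]
eef_rot: [0.11, 0.994, -0.0, -0.0]
contact_force: [0.4, 1.1, -0.5]
opening: 0.419
finger_force: 0.0
```

carry_out:
  plan:
    - {"rot":[0,0,0],"xyz":[-0.031,-0.0275,0],"grip":255}
    - {"rot":[0,0,0],"xyz":[-0.062,-0.055,0],"grip":255}
    - {"rot":[0,0,0],"xyz":[-0.093,-0.0825,0],"grip":255}
    - {"rot":[0,0,0],"xyz":[-0.124,-0.11,0],"grip":255}
    - {"rot":[0,0,0],"xyz":[-0.155,-0.1375,0],"grip":255}
    - {"rot":[0,0,0],"xyz":[-0.186,-0.165,0],"grip":255}
    - {"rot":[0,0,0],"xyz":[-0.217,-0.1925,0],"grip":255}
    - {"rot":[0,0,0],"xyz":[-0.24,-0.215,0],"grip":255}

```text
clock: 1.43
tool_pos: [0.5154, 0.08, 0.2385]
eef_rot: [0.112, 0.994, -0.0, 0.0]
contact_force: [0.9, -0.4, 0.5]
opening: 0.005
finger_force: 0.0
```

```bash
python3 -c "
from h import *
go((.635,-.083,.2),(.635,-.083,.14))"
```

```text
t 1.43 p [0.5154 0.08   0.2385] F [ 0.88 -0.4   0.49] rv [-0.001  0.001 -0.003] open 0.01
(0.635, -0.083, 0.2) -> [-0.1528 -0.1323  0.0387]
(0.635, -0.083, 0.14) -> [-0.1528 -0.1323  0.0987]
```

carry_out:
  plan:
    - {"rot":[0,0,0],"xyz":[-0.03,-0.026,0.01],"grip":255}
    - {"rot":[0,0,0],"xyz":[-0.06,-0.052,0.03],"grip":255}
    - {"rot":[0,0,0],"xyz":[-0.09,-0.078,0.05],"grip":255}
    - {"rot":[0,0,0],"xyz":[-0.12,-0.104,0.08],"grip":255}
    - {"rot":[0,0,0],"xyz":[-0.142,-0.124,0.11],"grip":255}
    - {"rot":[0,0,0],"xyz":[-0.154,-0.134,0.13],"grip":255}
    - {"rot":[0,0,0],"xyz":[-0.154,-0.134,0.145],"grip":255}
    - {"rot":[0,0,0],"xyz":[-0.154,-0.134,0.145],"grip":255}

```text
clock: 2.1
tool_pos: [0.6319, -0.0831, 0.0891]
eef_rot: [0.112, 0.994, -0.001, -0.004]
contact_force: [-0.6, 0.4, 0.1]
opening: 0.009
finger_force: 0.0
```

```bash
python3 - <<'E'
from h import *
go((.635,-.083,.078))
F=[]
for i in range(8):
    r.snapshot('top');F.append(r.get_state()['contact_force'])
print(np.mean(F,0),np.std(F,0))
cv2.imwrite('pics/s1.png',r.snapshot('scene')[120:300,180:440,::-1].repeat(3,0).repeat(3,1))
go((.635,-.083,.078),(.635,-.083,.068))
E
```

```text
t 2.1 p [ 0.6319 -0.0831  0.0891] F [-0.55  0.42  0.12] rv [-0.002 -0.007 -0.003] open 0.01
(0.635, -0.083, 0.078) -> [-0.0031  0.0008  0.0111]
[-0.18364574  0.34903854  0.31809536] [0.44293886 0.70783551 0.32610264]
t 2.55 p [ 0.6351 -0.0803  0.0949] F [-1.1  0.1 -0.8] rv [0.    0.002 0.001] open 0.01
(0.635, -0.083, 0.078) -> [-0.0005 -0.0027  0.0169]
(0.635, -0.083, 0.068) -> [-0.0005 -0.0027  0.0269]
```

View pics/s1.png

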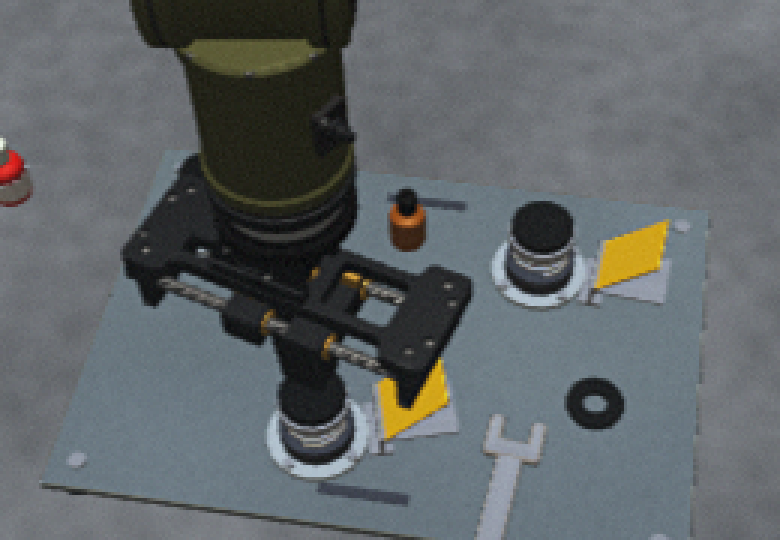

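The fingertips are over the middle of the far pad. The mounts and tags are undisturbed, and the steady reading agrees. I'll press about 5 mm.

carry_out:
  plan:
    - {"rot":[0,0,0],"xyz":[0,-0.0025,0.008],"grip":255}
    - {"rot":[0,0,0],"xyz":[0,-0.0025,0.014],"grip":255}
    - {"rot":[0,0,0],"xyz":[0,-0.0025,0.019],"grip":255}
    - {"rot":[0,0,0],"xyz":[0,-0.0025,0.022],"grip":255}
    - {"rot":[0,0,0],"xyz":[0,-0.0025,0.0245],"grip":255}
    - {"rot":[0,0,0],"xyz":[0,-0.0025,0.027],"grip":255}
    - {"rot":[0,0,0],"xyz":[0,-0.0025,0.027],"grip":255}
    - {"rot":[0,0,0],"xyz":[0,-0.0025,0.027],"grip":255}

```text
clock: 3.22
tool_pos: [0.6335, -0.0836, 0.0668]
eef_rot: [0.11, 0.994, -0.0, -0.001]
contact_force: [-3.5, -0.8, 4.0]
opening: 0.003
finger_force: 2.3
```

```bash
cat >> h.py <<'E'
def feel(n=8):
    F=[];Z=[]
    for i in range(n):
        r.snapshot('top');s=r.get_state();F.append(s['contact_force']);Z.append(s['tool_pos'][2])
    print('feel F',np.mean(F,0).round(2),'sd',np.std(F,0).round(2),'z',np.round([Z[0],Z[-1]],4))
E
python3 - <<'E'
from h import *
feel();go((.635,-.083,.1))
E
```

```text
feel F [-3.74 -1.24  4.89] sd [0.72 0.63 0.64] z [0.0669 0.0667]
t 3.62 p [ 0.6335 -0.0836  0.0667] F [-4.09 -1.92  4.63] rv [-0.001 -0.001 -0.001] open 0.01
(0.635, -0.083, 0.1) -> [-0.0013  0.0009 -0.0333]
```

Far mount: about 4.6 N at 6.3 mm down, which fits the soft one. I'll compare the other two.

```bash
python3 - <<'E'
from h import *
go((.473,-.205,.115),(.473,-.205,.085))
E
```

```text
t 3.62 p [ 0.6335 -0.0836  0.0667] F [-4.09 -1.92  4.63] rv [-0.001 -0.001 -0.001] open 0.01
(0.473, -0.205, 0.115) -> [ 0.13   -0.1537 -0.0481]
(0.473, -0.205, 0.085) -> [ 0.13   -0.1537 -0.0181]
```

carry_out:
  plan:
    - {"rot":[0,0,0],"xyz":[0,0,-0.02],"grip":255}
    - {"rot":[0,0,0],"xyz":[0,0,-0.048],"grip":255}
    - {"rot":[0,0,0],"xyz":[0.02,-0.024,-0.058],"grip":255}
    - {"rot":[0,0,0],"xyz":[0.045,-0.053,-0.058],"grip":255}
    - {"rot":[0,0,0],"xyz":[0.07,-0.083,-0.058],"grip":255}
    - {"rot":[0,0,0],"xyz":[0.095,-0.112,-0.058],"grip":255}
    - {"rot":[0,0,0],"xyz":[0.118,-0.14,-0.055],"grip":255}
    - {"rot":[0,0,0],"xyz":[0.13,-0.154,-0.048],"grip":255}

```text
clock: 4.28
tool_pos: [0.4709, -0.2083, 0.1151]
eef_rot: [0.112, 0.994, -0.001, 0.0]
contact_force: [-0.2, -1.0, -0.6]
opening: 0.009
finger_force: 0.0
```

```bash
python3 - <<'E'
from h import *
feel(5);go((.473,-.205,.078),(.473,-.205,.067))
E
```

```text
feel F [-0.56 -0.18 -0.27] sd [1.38 0.53 0.4 ] z [0.1135 0.1149]
t 4.53 p [ 0.476  -0.2038  0.1149] F [ 0.07 -0.3  -0.12] rv [0.002 0.003 0.001] open 0.01
(0.473, -0.205, 0.078) -> [ 0.0028 -0.0019  0.0368]
(0.473, -0.205, 0.067) -> [ 0.0029 -0.0019  0.0478]
```

carry_out:
  plan:
    - {"rot":[0,0,0],"xyz":[0.003,-0.002,0.012],"grip":255}
    - {"rot":[0,0,0],"xyz":[0.003,-0.002,0.026],"grip":255}
    - {"rot":[0,0,0],"xyz":[0.003,-0.002,0.034],"grip":255}
    - {"rot":[0,0,0],"xyz":[0.003,-0.002,0.04],"grip":255}
    - {"rot":[0,0,0],"xyz":[0.003,-0.002,0.0445],"grip":255}
    - {"rot":[0,0,0],"xyz":[0.003,-0.002,0.0475],"grip":255}
    - {"rot":[0,0,0],"xyz":[0.003,-0.002,0.0475],"grip":255}
    - {"rot":[0,0,0],"xyz":[0.003,-0.002,0.0475],"grip":255}

```text
clock: 5.2
tool_pos: [0.4717, -0.205, 0.068]
eef_rot: [0.109, 0.994, 0.001, 0.001]
contact_force: [-0.5, 2.6, 10.3]
opening: 0.006
finger_force: 4.4
```

```bash
python3 - <<'E'
from h import *
feel();go((.4695,.034,.115),(.4695,.034,.078))
E
```

```text
feel F [-0.45  3.1   8.76] sd [0.65 0.39 0.41] z [0.0681 0.0682]
t 5.6 p [ 0.4717 -0.205   0.0682] F [-0.14  3.02  8.24] rv [0.002 0.003 0.002] open 0.0
(0.4695, 0.034, 0.115) -> [ 0.054   0.2329 -0.0466]
(0.4695, 0.034, 0.078) -> [ 0.0541  0.2328 -0.0096]
```

carry_out:
  plan:
    - {"rot":[0,0,0],"xyz":[0,0,-0.025],"grip":255}
    - {"rot":[0,0,0],"xyz":[0,0,-0.055],"grip":255}
    - {"rot":[0,0,0],"xyz":[0.007,0.03,-0.06],"grip":255}
    - {"rot":[0,0,0],"xyz":[0.016,0.07,-0.06],"grip":255}
    - {"rot":[0,0,0],"xyz":[0.025,0.11,-0.06],"grip":255}
    - {"rot":[0,0,0],"xyz":[0.034,0.15,-0.06],"grip":255}
    - {"rot":[0,0,0],"xyz":[0.043,0.188,-0.06],"grip":255}
    - {"rot":[0,0,0],"xyz":[0.05,0.22,-0.05],"grip":255}

```text
clock: 6.27
tool_pos: [0.4707, 0.0229, 0.1185]
eef_rot: [0.109, 0.994, 0.001, 0.002]
contact_force: [0.7, -0.1, -0.8]
opening: 0.005
finger_force: 0.0
```

```bash
python3 - <<'E'
from h import *
feel(5);go((.4695,.034,.078),(.4695,.034,.067))
E
```

```text
feel F [-0.36  0.52 -0.32] sd [0.41 2.53 0.2 ] z [0.1166 0.1173]
t 6.52 p [0.4697 0.0189 0.1173] F [ 0.36 -0.47 -0.55] rv [-0.001  0.    -0.   ] open 0.0
(0.4695, 0.034, 0.078) -> [0.0035 0.0148 0.0393]
(0.4695, 0.034, 0.067) -> [0.0035 0.0148 0.0503]
```

carry_out:
  plan:
    - {"rot":[0,0,0],"xyz":[0.002,0.009,0.012],"grip":255}
    - {"rot":[0,0,0],"xyz":[0.0035,0.015,0.026],"grip":255}
    - {"rot":[0,0,0],"xyz":[0.0035,0.015,0.036],"grip":255}
    - {"rot":[0,0,0],"xyz":[0.0035,0.015,0.042],"grip":255}
    - {"rot":[0,0,0],"xyz":[0.0035,0.015,0.047],"grip":255}
    - {"rot":[0,0,0],"xyz":[0.0035,0.015,0.05],"grip":255}
    - {"rot":[0,0,0],"xyz":[0.0035,0.015,0.05],"grip":255}
    - {"rot":[0,0,0],"xyz":[0.0035,0.015,0.05],"grip":255}

```text
clock: 7.18
tool_pos: [0.4694, 0.0328, 0.0681]
eef_rot: [0.111, 0.994, -0.001, 0.0]
contact_force: [-1.4, -0.5, 10.8]
opening: 0.004
finger_force: 5.4
```

```bash
python3 - <<'E'
from h import *
feel();go((.6085,-.014,.115),(.6085,-.014,.04))
E
```

```text
feel F [-1.85 -1.03 10.6 ] sd [0.7  0.32 0.54] z [0.0682 0.0683]
t 7.58 p [0.4694 0.0328 0.0683] F [-1.49 -1.27 10.96] rv [-0.001  0.001 -0.003] open 0.0
(0.6085, -0.014, 0.115) -> [-0.146  -0.0149 -0.0465]
(0.6085, -0.014, 0.04) -> [-0.146  -0.0148  0.0285]
```

Left mount is about 10.9 N at 4.7 mm, right about 8.9 N at 4.8 mm, and far only about 4.6 N at 6.3 mm. So the far mount is the soft one. I'll move over its tag.

carry_out:
  plan:
    - {"rot":[0,0,0],"xyz":[0,0,-0.025],"grip":255}
    - {"rot":[0,0,0],"xyz":[0,0,-0.05],"grip":255}
    - {"rot":[0,0,0],"xyz":[-0.03,-0.003,-0.055],"grip":255}
    - {"rot":[0,0,0],"xyz":[-0.06,-0.006,-0.055],"grip":255}
    - {"rot":[0,0,0],"xyz":[-0.09,-0.009,-0.055],"grip":255}
    - {"rot":[0,0,0],"xyz":[-0.12,-0.012,-0.055],"grip":255}
    - {"rot":[0,0,0],"xyz":[-0.14,-0.014,-0.05],"grip":255}
    - {"rot":[0,0,0],"xyz":[-0.146,-0.015,-0.046],"grip":255}

```text
clock: 8.25
tool_pos: [0.6122, -0.0154, 0.1136]
eef_rot: [0.113, 0.994, -0.0, 0.002]
contact_force: [0.4, -0.0, -0.2]
opening: 0.003
finger_force: 0.0
```

```bash
python3 - <<'E'
from h import *
feel(4);go((.6085,-.014,.04))
cv2.imwrite('pics/s2.png',r.snapshot('scene')[120:300,180:440,::-1].repeat(3,0).repeat(3,1))
E
```

```text
feel F [-0.19 -0.2   0.18] sd [0.67 0.23 0.7 ] z [0.1124 0.1129]
t 8.45 p [ 0.6067 -0.0119  0.1129] F [-0.12  0.12  0.97] rv [-0.    -0.003 -0.   ] open 0.01
(0.6085, -0.014, 0.04) -> [-0.0024 -0.0016  0.0729]
```

View pics/s2.png

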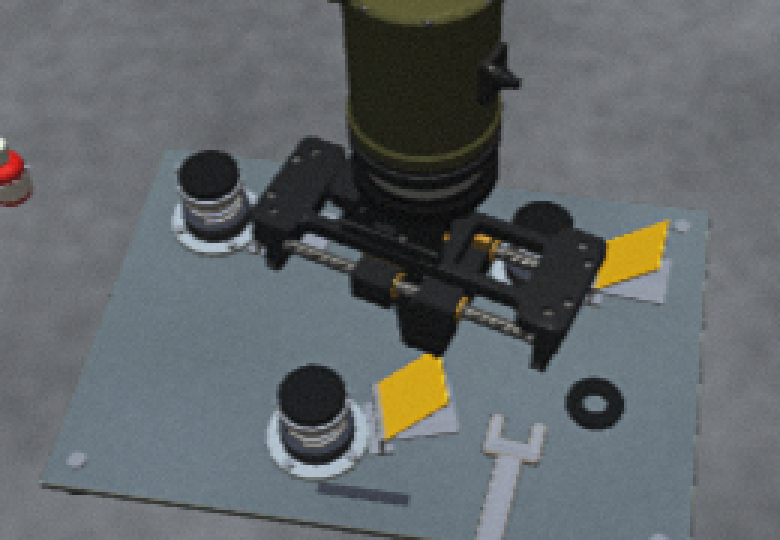

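The tags all stand and the bottle, washer and wrench are in place. The tip sits around crop (425,350). The soft mount's tag has its free edge between (437,355) and (447,400). I'll check this against the geometry before pressing.

```bash
python3 - <<'E'
from h import *
print('edge mid from scene',onz('scene',(180+443/3,120+378/3),.0806).round(4))
for n,uvs in(('scene',((325.5,238.5),(329,253.5))),('top',((298.7,222.1),(306.4,242.8)))):
    print(n,[onz(n,u,.0806).round(4) for u in uvs])
p=r.camera_params('scene');s=r.get_state()
c=R.from_quat(p['attitude']).inv().apply(np.array(s['tool_pos'])-p['position'])
print('tip crop px',(3*(c[0]/c[2]*p['fx']+p['cx']-180),3*(c[1]/c[2]*p['fy']+p['cy']-120)))
E
```

```text
edge mid from scene [ 0.6114 -0.0024  0.0806]
scene [array([ 0.5957, -0.0101,  0.0806]), array([0.6271, 0.0037, 0.0806])]
top [array([0.6233, 0.0018, 0.0806]), array([ 0.5803, -0.0152,  0.0806])]
tip crop px (np.float64(429.82972259509256), np.float64(339.55547132092175))
```

Edge centre is at about (0.606, -0.006), within 5 mm of the expected position, and the tip is right above it. I'll press straight down.

carry_out:
  plan:
    - {"rot":[0,0,0],"xyz":[0,0.001,0.012],"grip":255}
    - {"rot":[0,0,0],"xyz":[0,0.001,0.026],"grip":255}
    - {"rot":[0,0,0],"xyz":[0,0.001,0.034],"grip":255}
    - {"rot":[0,0,0],"xyz":[0,0.001,0.041],"grip":255}
    - {"rot":[0,0,0],"xyz":[0,0.001,0.048],"grip":255}
    - {"rot":[0,0,0],"xyz":[0,0.001,0.055],"grip":255}
    - {"rot":[0,0,0],"xyz":[0,0.001,0.061],"grip":255}
    - {"rot":[0,0,0],"xyz":[0,0.001,0.066],"grip":255}

```text
clock: 9.17
tool_pos: [0.6088, -0.0111, 0.0466]
eef_rot: [0.11, 0.994, -0.0, 0.0]
contact_force: [-0.3, 0.8, 0.9]
opening: 0.005
finger_force: 0.4
```

```bash
python3 - <<'E'
from h import *
feel(4);go((.607,-.011,.0395))
E
```

```text
feel F [ 0.11 -0.09 -0.07] sd [0.57 0.52 0.3 ] z [0.0458 0.0471]
t 9.37 p [ 0.6088 -0.0113  0.0471] F [-0.68 -0.46 -0.05] rv [-0.     0.    -0.001] open 0.01
(0.607, -0.011, 0.0395) -> [ 0.0019 -0.0001  0.0076]
```

carry_out:
  plan:
    - {"rot":[0,0,0],"xyz":[0,0,0.003],"grip":255}
    - {"rot":[0,0,0],"xyz":[0,0,0.005],"grip":255}
    - {"rot":[0,0,0],"xyz":[0,0,0.0065],"grip":255}
    - {"rot":[0,0,0],"xyz":[0,0,0.0075],"grip":255}
    - {"rot":[0,0,0],"xyz":[0,0,0.008],"grip":255}
    - {"rot":[0,0,0],"xyz":[0,0,0.008],"grip":255}

```text
clock: 9.87
tool_pos: [0.6091, -0.0108, 0.0401]
eef_rot: [0.11, 0.994, 0.0, 0.0]
contact_force: [-1.4, 0.4, 7.0]
opening: 0.006
finger_force: 3.3
```

```bash
python3 - <<'E'
from h import *
feel(4);go((.607,-.011,.0395))
E
```

```text
feel F [-0.94  0.17  6.7 ] sd [0.55 0.29 0.5 ] z [0.0401 0.0401]
t 10.07 p [ 0.6092 -0.0108  0.0401] F [-1.11 -0.04  6.56] rv [ 0.     0.001 -0.   ] open 0.01
(0.607, -0.011, 0.0395) -> [ 0.0021 -0.0007  0.0006]
```

The tip is at 40.1 mm with a firm 6.7 N, so the flap is on its shelf. I'll give a small extra press, then lift clear and look.

carry_out:
  plan:
    - {"rot":[0,0,0],"xyz":[0,0,0.001],"grip":255}
    - {"rot":[0,0,0],"xyz":[0,0,0.001],"grip":255}
    - {"rot":[0,0,0],"xyz":[0,0,-0.01],"grip":255}
    - {"rot":[0,0,0],"xyz":[0,0,-0.035],"grip":255}
    - {"rot":[0,0,0],"xyz":[0,0,-0.07],"grip":255}
    - {"rot":[0,0,0],"xyz":[0,0,-0.105],"grip":255}
    - {"rot":[0,0,0],"xyz":[0,0,-0.14],"grip":255}
    - {"rot":[0,0,0],"xyz":[0,0,-0.17],"grip":255}

```text
clock: 10.73
tool_pos: [0.6089, -0.0112, 0.2118]
eef_rot: [0.11, 0.994, 0.0, 0.001]
contact_force: [1.3, 0.1, -0.5]
opening: 0.006
finger_force: 0.0
```

carry_out:
  plan:
    - {"rot":[0,0,0],"xyz":[0.025,0.02,-0.02],"grip":255}
    - {"rot":[0,0,0],"xyz":[0.05,0.04,-0.02],"grip":255}
    - {"rot":[0,0,0],"xyz":[0.075,0.06,-0.02],"grip":255}
    - {"rot":[0,0,0],"xyz":[0.1,0.085,-0.02],"grip":255}
    - {"rot":[0,0,0],"xyz":[0.12,0.11,-0.02],"grip":255}
    - {"rot":[0,0,0],"xyz":[0.14,0.14,-0.02],"grip":255}
    - {"rot":[0,0,0],"xyz":[0.15,0.16,-0.02],"grip":255}
    - {"rot":[0,0,0],"xyz":[0.15,0.16,-0.02],"grip":255}

```text
clock: 11.4
tool_pos: [0.4952, 0.1846, 0.2299]
eef_rot: [0.106, 0.994, 0.002, -0.0]
contact_force: [0.7, 1.1, 0.5]
opening: 0.012
finger_force: 0.0
```

```bash
python3 - <<'E'
from h import *
feel(4);go()
cv2.imwrite('pics/s3.png',r.snapshot('scene')[120:300,180:440,::-1].repeat(3,0).repeat(3,1))
E
```

```text
feel F [-0.27 -0.61 -0.27] sd [0.29 0.25 0.52] z [0.2297 0.2292]
t 11.6 p [0.4978 0.1763 0.2292] F [ 0.11 -0.81 -1.05] rv [-0.001  0.    -0.002] open 0.01
```

View pics/s3.png

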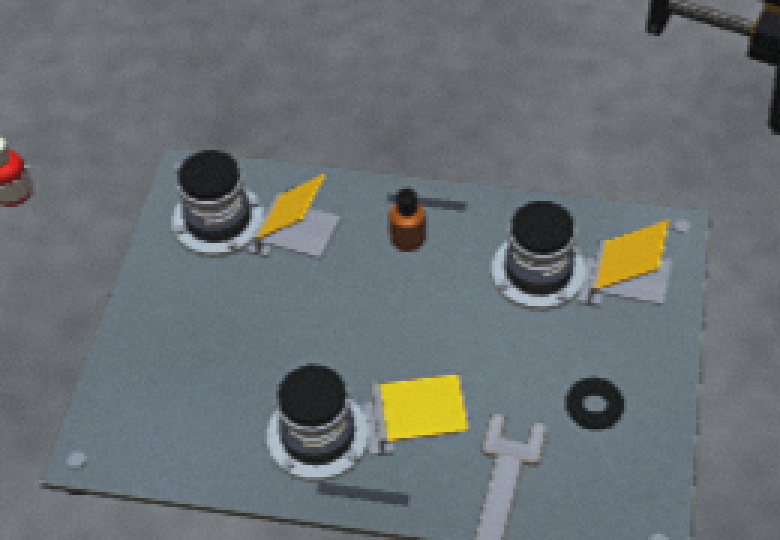

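The far mount's tag lies flat on its shelf at crop (423,407). The tags at (292,205) and (632,255) still stand, all the pads are up, the bottle, washer and wrench haven't moved, and the arm is clear.

```bash
python3 -c "
from plant import r
print(r.finish_job())"
```

```text
the job is handed in; nothing more can be done
None
```

I handed the job in at about 12 s: the softest mount is the far one (4.6 N at 6.3 mm down, against about 9 N and 11 N at under 5 mm for the others), its tag is down flat on its shelf, the other two tags still stand, and the arm is clear.

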